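# Shut the case that holds the green clamp

### The arm

A 6-joint arm with a two-finger parallel gripper is mounted at the origin on the work surface. World frame = base frame: x ahead of the robot, y to its left, z up, the work surface at z = 0. Lengths are in mm, angles in rad, forces in N, time in s.
With the tool pointing down it reaches from about 425 to 925 mm from the base axis. Payload 12.5 kg.
Tool frame: the origin (TCP) lies on the mounting face of the last link; the fingertips stand 173 mm ahead of it and the grasp point (between the pads) lies 155 mm ahead of it; z points along the fingers, y is the line along which they close (so a half turn about z gives the same grasp; the last joint's range is limited). The gripper opens to 85 mm and grips with 20 to 120 N. Pads are 22 mm wide; open, the fingers measure 114 mm over their backs; the gripper's body (76 mm by 85 mm) begins 54 mm behind the grasp point. The pads swing forward as they close: fully open they stand 13 mm farther back than shut.
Start: joints at [1.05, 0.491, 1.559, -0, 1.092, -0.106], TCP at [251.856, 572.008, 404.727] pointing down, gripper open.
Joint ranges: [-3.1, 3.1], [-0.84, 2.19], [0.05, 2.79], [-1.13, 4.28], [0.06, 2.93], [-2.69, 2.69]. Speed limits (rad/s): [2.22, 2.22, 2.79, 3.14, 3.14, 3.14].

### API

Orientations are given as a unit quaternion [x, y, z, w].
In Python, from rig import manip gives the robot as it stands.
- The arm moves only by the tool carry_out, never from a script. Its argument "plan" is a list of rows, each an object of numbers: "rx", "ry", "rz": the turn, a rotation vector about the tool's x, y, z normalised to -1 to 1, where 1 is 2 pi rad; "dx", "dy", "dz": the shift along the tool's x, y, z normalised to -1 to 1, where 1 is 30 mm; "grip": the closure, from -1 (fully open) to 1 (shut). A call has exactly 5 rows; each row shifts and turns the commanded pose from where the row before left it, along the tool's axes as they then stand; what a row does not reach is not made up. A row lasts 1/10 s, in which the tool goes at most 50 mm and 8.59 degrees, less where a joint would pass 70% of its speed; a pose out of reach is approached as far as the arm can. A call with a number of a shift or a turn outside -1 to 1 is refused whole. A call with a gripper value outside its range is refused whole. The fingers move at their own pace and stop on an object; the grip force is fixed at half the most. Time passes only in rows, so rows that do not move let the fingers close, or fill a call up. It gives the time, the measured TCP pose, the force, the opening and the grip force at its end, in the units of the state.
- manip.observe(): the state, without advancing time (a new reading comes with each control period).
- manip.capture(name): name is "scene" or "side" or "wrist"; returns the picture (384x512x3 uint8, red, green, blue); there is no depth.
- manip.camera_info(name): a dict with "camera_matrix" (3x3 intrinsics, pixels), "R" (3x3) and "t" (3): a world point X has camera coordinates R X + t. Camera axes: x right, y down, z forward; pixel columns grow to the right and rows downward; lengths in mm; the calibration is good to about 2 mm. A picture is of the moment at which its call begins: read the wrist's pose just before it. camera_info takes no time and is no camera call; for the wrist camera it gives the pose at the moment of the call.
- manip.close_job(): hands the job in; it is judged then, once.
The state is a dict: "clock": time; "qpos": joint angles; "qd": joint speeds; "joint_torque": joint torques, N m; "position": TCP position; "orientation": TCP orientation; "ft_force": force on the tool from outside, world axes, zero at the start; "moment": the same for the moment, N m; "opening": finger opening in mm; "gripper_force": force on a finger pad.
Only numpy, scipy, OpenCV 4.12 (cv2) and the standard library are available. Lean on these libraries where they do the work, as an engineer would, in place of code of your own. Each camera call takes 0.05 s, during which the arm holds its last target. There are 200 camera calls.

### The job

Two low grey storage cases on the console stand with their sliding top hatches open. Slide the hatch of the case that holds the green spring clamp fully shut against its frame, and leave the hatch of the other case, the one with the chrome brackets, open as it is.

Things in the scene. Friction and masses are not known exactly. Their poses are not given: they have to be found in the camera images.
- hatch (a joint): travel in m of the sliding hatch on the case that holds the clamp: 0 = shut against the frame (hard stop), 0.12 = fully open; it starts 0.075 to 0.115 open. It stays where it is left; about 2 N moves it slowly (drag grows by 6 N per m/s).
- hatch_grip (a point): centre of the top face of the upright black grip fin on that hatch. Fin: 70 mm along x, 14 mm thick along y, 32 mm tall; its top is 117 mm and the white hatch plate's top 85 mm above the table. Hatch slides along this point's y axis and closes towards +y; x runs across the case, z up. Plate 138 mm along x, 127 mm along y, fin in its middle. Nothing near stands higher than the fin.
- other_grip (a point): the same point, axes and sizes on the hatch of the second, identical case, which holds two chrome L-shaped shelf brackets. This hatch slides just as easily and is to be left as it is.
- clamp: green spring clamp, 110 mm long, 60 mm wide, 22 mm high, lying loose on the floor of its case, seen through the opening; origin under its steel pivot. Its grey case is fixed to the table, 160 mm along the hatch's x by 270 mm along y, the aluminium frame 87 mm high; the hatch shuts over the case's +y half, clear above the clamp.

How it is judged:
By the outcome, as a careful person would: the job done as asked, in the order asked, and still so for the second after the job is handed in, with the robot touching nothing.
It also fails if it takes over 26 s, if anything falls off the work surface, if the arm or the gripper's body presses on something with over 40 N, if the wrist force passes 120 N, or if a joint passes its speed limit or range.

## Working session

There is one attempt and no reset: what is moved stays moved. The work goes in short steps, Python scripts to look and compute and a tool call to move; the robot and the scene stay as the last step left them, time stands still between calls to the robot, and variables do not carry over. Pictures are saved under pics/ and viewed, at most 10 in all, crops included, and the job is handed in when it is done.

Besides the shell and the picture viewer there is one more tool, called after "Call:" by a JSON object that holds its "api" and its "payload", one argument or row to a line. carry_out: Moves the arm, as the interface text tells. Scaled input: -1 to 1 covers 30 mm each way for a shift and 2 pi rad each way for a turn. Its arguments: {"type":"object","properties":{"plan":{"type":"array"}},"required":["plan"]}

```bash
mkdir -p pics
python3 - <<'E'
from rig import manip
import cv2,numpy as np
s=manip.observe();print(s['clock'],s['position'],s['orientation'],s['opening'])
for n in("scene","side"):
    cv2.imwrite(f"pics/{n}0.png",manip.capture(n)[:,:,::-1])
    i=manip.camera_info(n);print(n,np.round(i['camera_matrix'],1).tolist(),(-i['R'].T@i['t']).round())
E
```

```text
0.0 [251.82629363 571.98662077 404.12497943] [ 2.05885797e-01  9.78575862e-01 -5.40795558e-04 -1.67344976e-04] 85.7050761398537
scene [[394.2, 0.0, 250.6], [0.0, 394.2, 191.9], [0.0, 0.0, 1.0]] [ 804. -380.  738.]
side [[497.3, 0.0, 254.4], [0.0, 497.3, 198.3], [0.0, 0.0, 1.0]] [ 446. -523.  630.]
```

View pics/scene0.png

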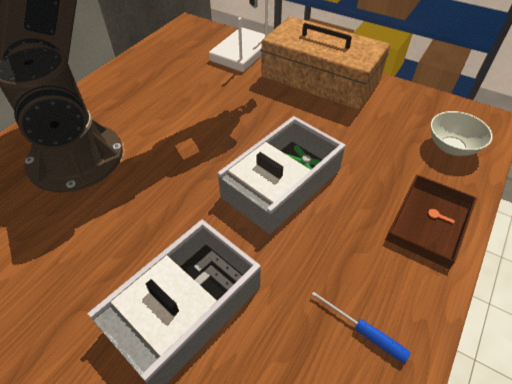

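View pics/side0.png

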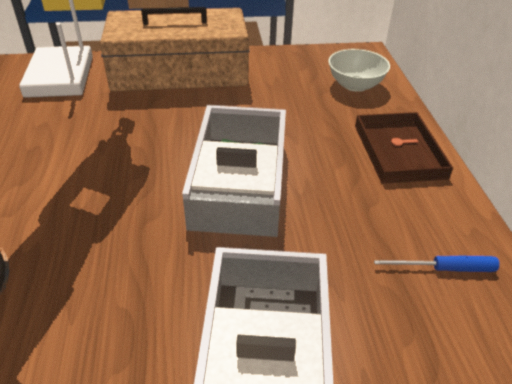

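The scene view shows the far case (about (283,170)) holding the green clamp at (302,155), and the near case holding the brackets. I'll enlarge both views of the far case.

Run:
```python
import cv2,numpy as np
a=cv2.imread("pics/scene0.png")[110:235,210:350];b=cv2.imread("pics/side0.png")[95:245,180:300]
a=cv2.resize(a,(400*140//125*1,400)) if 0 else cv2.resize(a,None,fx=4,fy=4,interpolation=2)
b=cv2.resize(b,None,fx=4,fy=4,interpolation=2)
cv2.imwrite("pics/a.png",a);cv2.imwrite("pics/b.png",b)
```

```text
(no output)
```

View pics/a.png

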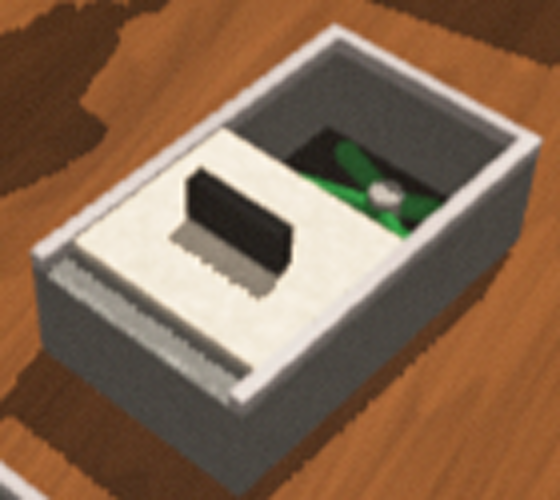

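View pics/b.png

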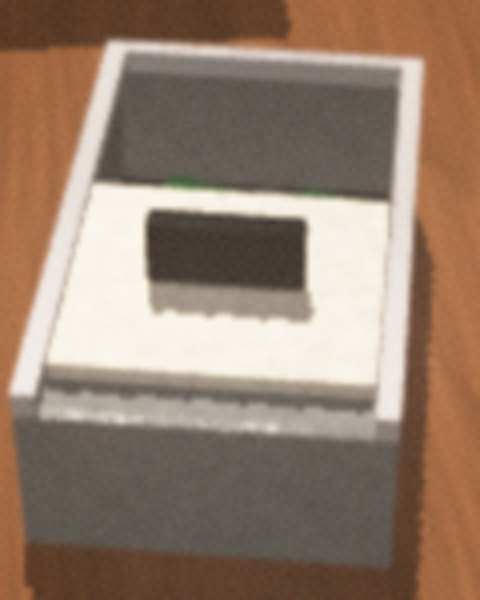

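In crop a, the fin's top runs from (187,180)/(203,168) to (288,238)/(292,228), and the frame corners are at (337,27), (540,140), (35,252) and (237,402). In crop b, the fin's top runs from (149,212) to (306,218), and the frame corners are at (110,42), (423,62), (12,393) and (400,425). Next I'll triangulate these points.

```bash
cat > h.py <<'E'
from rig import manip
import cv2,numpy as np
def P(n):
    i=manip.camera_info(n);return i['camera_matrix']@np.c_[i['R'],i['t']]
def tri(A,B,pa,pb):
    X=cv2.triangulatePoints(A,B,np.float64(pa).T,np.float64(pb).T);return (X[:3]/X[3]).T
def plane(A,p,z):  # pixels onto height z
    H=np.linalg.inv(A[:,[0,1,3]]+np.outer(A[:,2],[0,0,z]));q=np.c_[p,np.ones(len(p))]@H.T;return q[:,:2]/q[:,2:]
E
python3 - <<'E'
from h import *
A,B=P("scene"),P("side")
a=np.array([(337,27),(540,140),(35,252),(237,402),(203,168),(292,228),(226,130),(405,236)])/4+[210,110]-.4
b=np.array([(110,42),(423,62),(12,393),(400,425),(149,211),(306,218),(93,183),(390,203)])/4+[180,95]-.4
print("corners FL FR NL NR, fin back L R, plate far L R");print(tri(A,B,a,b).round(1))
for M,p in((A,a),(B,b)):
    print(plane(M,p[:4],87).round(1).tolist(),plane(M,p[4:6],117).round(1).tolist(),plane(M,p[6:],85).round(1).tolist())
    c=plane(M,p[:4],87);print(np.degrees(np.arctan2(*(c[0]-c[2])[::-1])),np.degrees(np.arctan2(*(c[1]-c[3])[::-1])),np.degrees(np.arctan2(*(c[1]-c[0])[::-1])))
E
```

```text
corners FL FR NL NR, fin back L R, plate far L R
[[460.9 357.2  84.3]
 [616.5 323.1  86.4]
 [409.1  92.9  84.2]
 [563.6  56.2  88.1]
 [470.7 174.6 112.6]
 [537.5 158.  116.2]
 [447.8 239.3  81.6]
 [582.9 211.8  83.2]]
[[462.7, 353.7], [616.1, 323.5], [411.2, 90.5], [562.2, 58.4]] [[472.7, 171.2], [538.3, 156.6]] [[450.4, 235.1], [582.3, 212.3]]
78.92826162822273 78.51084781345858 -11.109390652372158
[[460.8, 353.3], [616.4, 321.5], [409.2, 90.1], [564.1, 56.2]] [[470.6, 168.3], [537.2, 157.4]] [[447.6, 235.4], [582.7, 207.8]]
78.91953329681125 78.84906018047506 -11.554080546202291
```

Run:
```python
from h import *
print(tri(P("scene"),P("side"),[(304,28),(350,45)],[(145,10),(206,11)]).round())
```

```text
[[335. 640. 167.]
 [477. 648. 156.]]
```

Call:
{"api": "carry_out", "payload": {
  "plan": [
    {"rz":-0.0174,"grip":1},
    {"rz":-0.0174,"grip":1},
    {"grip":1},
    {"grip":1},
    {"grip":1}
  ]
}}

```text
schema error: expected keys rx, ry, rz, dx, dy, dz, grip
```

Call:
{"api": "carry_out", "payload": {
  "plan": [
    {"rx":0,"ry":0,"rz":-0.0174,"dx":0,"dy":0,"dz":0,"grip":1},
    {"rx":0,"ry":0,"rz":-0.0174,"dx":0,"dy":0,"dz":0,"grip":1},
    {"rx":0,"ry":0,"rz":0,"dx":-0.8,"dy":-1,"dz":0,"grip":1},
    {"rx":0,"ry":0,"rz":0,"dx":-0.8,"dy":-1,"dz":0,"grip":1},
    {"rx":0,"ry":0,"rz":0,"dx":-0.8,"dy":-1,"dz":0,"grip":1}
  ]
}}

```text
clock: 0.6
position: [305.2, 468.6, 404.3]
orientation: [0.098, 0.995, -0.0, -0.0]
ft_force: [0.6, 0.4, 0.1]
opening: 12.3
gripper_force: 0.0
```

Call:
{"api": "carry_out", "payload": {
  "plan": [
    {"rx":0,"ry":0,"rz":0,"dx":-0.8,"dy":-1,"dz":0,"grip":1},
    {"rx":0,"ry":0,"rz":0,"dx":-0.8,"dy":-1,"dz":0,"grip":1},
    {"rx":0,"ry":0,"rz":0,"dx":-0.8,"dy":-1,"dz":0,"grip":1},
    {"rx":0,"ry":0,"rz":0,"dx":-0.8,"dy":-1,"dz":0,"grip":1},
    {"rx":0,"ry":0,"rz":0,"dx":-0.8,"dy":-1,"dz":0,"grip":1}
  ]
}}

```text
clock: 1.1
position: [393.8, 297.8, 404.6]
orientation: [0.098, 0.995, -0.0, -0.0]
ft_force: [1.3, 0.6, -0.1]
opening: 0.1
gripper_force: 0.0
```

Call:
{"api": "carry_out", "payload": {
  "plan": [
    {"rx":0,"ry":0,"rz":0,"dx":-0.8,"dy":-1,"dz":0,"grip":1},
    {"rx":0,"ry":0,"rz":0,"dx":-0.8,"dy":-1,"dz":0,"grip":1},
    {"rx":0,"ry":0,"rz":0,"dx":-0.8,"dy":-1,"dz":0,"grip":1},
    {"rx":0,"ry":0,"rz":0,"dx":-0.8,"dy":-1,"dz":0,"grip":1},
    {"rx":0,"ry":0,"rz":0,"dx":0,"dy":0,"dz":0,"grip":1}
  ]
}}

```text
clock: 1.6
position: [465.7, 159.8, 404.5]
orientation: [0.1, 0.995, -0.0, 0.0]
ft_force: [1.0, 0.8, -0.0]
opening: -0.2
gripper_force: 0.0
```

Run:
```python
from h import *
cv2.imwrite("pics/w1.png",manip.capture("wrist")[:,:,::-1]);s=manip.observe();p=s['position']
np.save("Pw1",P("wrist"))
y=np.array([.196,.981]);x=np.array([.981,-.196])
f=np.array([503.4,158])
print(p,(p[:2]-f)@x,(p[:2]-f)@y)
```

```text
[464.89923139 161.21915688 404.43572657] -38.40020875383971 -4.3881577509110725
```

View pics/w1.png

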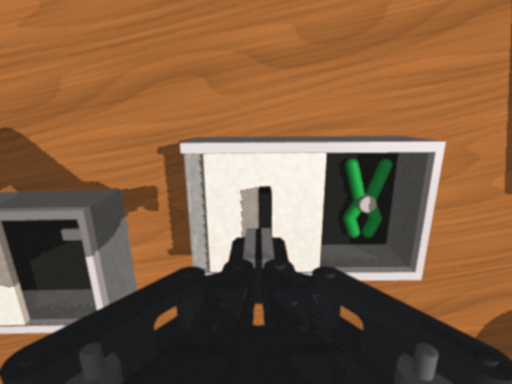

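The wrist view confirms the clamp at (368,203) in this case. The fin's top is at columns 258–272, with its far end at row 187. The closed fingers end at about (264,235).

Run:
```python
from h import *
M=np.load("Pw1.npy");x=np.array([.981,-.196]);y=np.array([.196,.981]);f=np.array([503.4,158])
for px,z in(([(259,187),(272,187)],117),([(326,154),(322,272)],85),([(433,154),(415,270)],85),([(444,142),(422,280),(181,146)],87)):
    q=plane(M,px,z);print(q.round(1).tolist(),((q-f)@x).round(1),((q-f)@y).round(1))
```

```text
[[461.8, 164.0], [464.3, 176.1]] [-42.  -41.9] [-2.3 10.1]
[[449.0, 237.6], [585.4, 214.6]] [-68.9  69.3] [67.4 71.6]
[[471.0, 346.4], [604.3, 321.6]] [-68.7  67. ] [178.5 180.3]
[[460.4, 356.5], [617.9, 328.1], [411.2, 93.0]] [-81.1  79.  -77.7] [186.3 189.3 -81.8]
```

Call:
{"api": "carry_out", "payload": {
  "plan": [
    {"rx":0,"ry":0,"rz":0,"dx":-0.6,"dy":-0.7,"dz":0,"grip":1},
    {"rx":0,"ry":0,"rz":0,"dx":-0.6,"dy":-0.6,"dz":0,"grip":1},
    {"rx":0,"ry":0,"rz":0,"dx":0,"dy":0,"dz":0.9,"grip":1},
    {"rx":0,"ry":0,"rz":0,"dx":0,"dy":0,"dz":0.9,"grip":1},
    {"rx":0,"ry":0,"rz":0,"dx":0,"dy":0,"dz":0,"grip":1}
  ]
}}

```text
clock: 2.15
position: [491.1, 118.2, 348.2]
orientation: [0.098, 0.995, -0.0, -0.003]
ft_force: [0.5, -0.3, 0.7]
opening: 0.0
gripper_force: 0.0
```

Call:
{"api": "carry_out", "payload": {
  "plan": [
    {"rx":0,"ry":0,"rz":0,"dx":-0.1,"dy":0,"dz":0.9,"grip":1},
    {"rx":0,"ry":0,"rz":0,"dx":0,"dy":0,"dz":0.9,"grip":1},
    {"rx":0,"ry":0,"rz":0,"dx":0,"dy":0,"dz":0.6,"grip":1},
    {"rx":0,"ry":0,"rz":0,"dx":0,"dy":0,"dz":0.2,"grip":1},
    {"rx":0,"ry":0,"rz":0,"dx":0,"dy":0,"dz":0,"grip":1}
  ]
}}

```text
clock: 2.65
position: [494.9, 117.5, 273.0]
orientation: [0.098, 0.995, 0.0, -0.0]
ft_force: [0.4, -0.4, 0.1]
opening: -0.0
gripper_force: 0.0
```

Run:
```python
from h import *
s=manip.observe();print(s['position'],s['ft_force'])
cv2.imwrite("pics/s2.png",cv2.resize(manip.capture("side")[:,:,::-1][60:260,140:340],None,fx=3,fy=3,interpolation=2))
```

```text
[494.91655732 117.4940952  273.02394164] [ 0.42728599 -0.38848451  0.12132497]
```

View pics/s2.png

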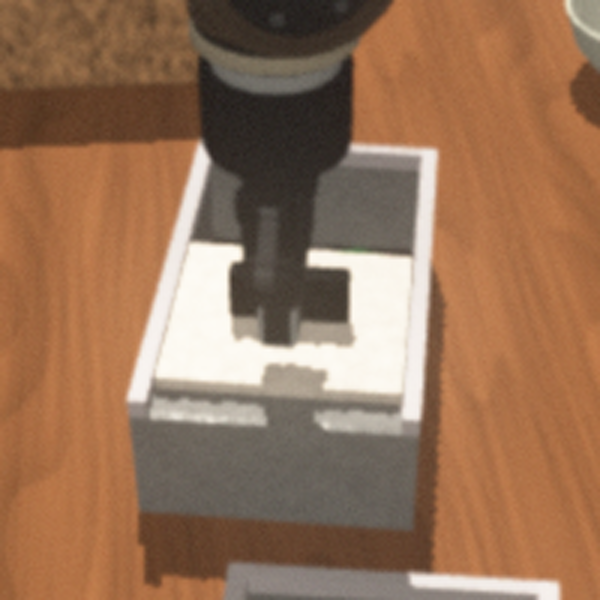

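The closed fingers stand behind the fin, about 7 mm left of its centre and clear of the plate. I'll push towards +y.

Call:
{"api": "carry_out", "payload": {
  "plan": [
    {"rx":0,"ry":0,"rz":0,"dx":-0.2,"dy":0.2,"dz":0.12,"grip":1},
    {"rx":0,"ry":0,"rz":0,"dx":0,"dy":0.3,"dz":0,"grip":1},
    {"rx":0,"ry":0,"rz":0,"dx":0,"dy":0.3,"dz":0,"grip":1},
    {"rx":0,"ry":0,"rz":0,"dx":0,"dy":0.4,"dz":0,"grip":1},
    {"rx":0,"ry":0,"rz":0,"dx":0,"dy":0.4,"dz":0,"grip":1}
  ]
}}

```text
clock: 3.2
position: [510.3, 163.9, 269.5]
orientation: [0.098, 0.995, 0.0, 0.0]
ft_force: [0.1, -3.5, 2.5]
opening: -0.3
gripper_force: 1.4
```

Call:
{"api": "carry_out", "payload": {
  "plan": [
    {"rx":0,"ry":0,"rz":0,"dx":0,"dy":0.4,"dz":0,"grip":1},
    {"rx":0,"ry":0,"rz":0,"dx":0,"dy":0.4,"dz":0,"grip":1},
    {"rx":0,"ry":0,"rz":0,"dx":0,"dy":0.4,"dz":0,"grip":1},
    {"rx":0,"ry":0,"rz":0,"dx":0,"dy":0.4,"dz":0,"grip":1},
    {"rx":0,"ry":0,"rz":0,"dx":0,"dy":0.2,"dz":0,"grip":1}
  ]
}}

```text
clock: 3.7
position: [520.6, 217.0, 269.0]
orientation: [0.098, 0.995, 0.0, -0.0]
ft_force: [0.7, -3.0, 1.4]
opening: 0.4
gripper_force: 1.2
```

Call:
{"api": "carry_out", "payload": {
  "plan": [
    {"rx":0,"ry":0,"rz":0,"dx":0,"dy":0.2,"dz":0,"grip":1},
    {"rx":0,"ry":0,"rz":0,"dx":0,"dy":0.2,"dz":0,"grip":1},
    {"rx":0,"ry":0,"rz":0,"dx":0,"dy":0.1,"dz":0,"grip":1},
    {"rx":0,"ry":0,"rz":0,"dx":0,"dy":0.1,"dz":0,"grip":1},
    {"rx":0,"ry":0,"rz":0,"dx":0,"dy":0.1,"dz":0,"grip":1}
  ]
}}

```text
clock: 4.2
position: [524.6, 236.5, 269.0]
orientation: [0.098, 0.995, -0.0, -0.0]
ft_force: [-2.5, -3.0, 1.1]
opening: -0.1
gripper_force: 1.1
```

Call:
{"api": "carry_out", "payload": {
  "plan": [
    {"rx":0,"ry":0,"rz":0,"dx":0,"dy":0.06,"dz":0,"grip":1},
    {"rx":0,"ry":0,"rz":0,"dx":0,"dy":0.06,"dz":0,"grip":1},
    {"rx":0,"ry":0,"rz":0,"dx":0,"dy":0.06,"dz":0,"grip":1},
    {"rx":0,"ry":0,"rz":0,"dx":0,"dy":0.06,"dz":0,"grip":1},
    {"rx":0,"ry":0,"rz":0,"dx":0,"dy":0.06,"dz":0,"grip":1}
  ]
}}

```text
clock: 4.7
position: [526.4, 245.3, 269.0]
orientation: [0.098, 0.995, -0.0, -0.0]
ft_force: [-1.7, -1.8, -0.0]
opening: 0.1
gripper_force: 1.0
```

Call:
{"api": "carry_out", "payload": {
  "plan": [
    {"rx":0,"ry":0,"rz":0,"dx":0,"dy":0.04,"dz":0,"grip":1},
    {"rx":0,"ry":0,"rz":0,"dx":0,"dy":0.04,"dz":0,"grip":1},
    {"rx":0,"ry":0,"rz":0,"dx":0,"dy":0.04,"dz":0,"grip":1},
    {"rx":0,"ry":0,"rz":0,"dx":0,"dy":0.04,"dz":0,"grip":1},
    {"rx":0,"ry":0,"rz":0,"dx":0,"dy":0.04,"dz":0,"grip":1}
  ]
}}

```text
clock: 5.2
position: [527.4, 249.0, 269.0]
orientation: [0.098, 0.995, -0.002, -0.001]
ft_force: [-3.9, -33.2, 7.6]
opening: 0.2
gripper_force: 16.5
```

The force jumped to 33 N, so the hatch is at its hard stop. I'll back off, rise and look.

Call:
{"api": "carry_out", "payload": {
  "plan": [
    {"rx":0,"ry":0,"rz":0,"dx":0,"dy":-0.3,"dz":0,"grip":1},
    {"rx":0,"ry":0,"rz":0,"dx":0,"dy":-0.4,"dz":0,"grip":1},
    {"rx":0,"ry":0,"rz":0,"dx":0,"dy":0,"dz":-0.9,"grip":1},
    {"rx":0,"ry":0,"rz":0,"dx":0,"dy":0,"dz":-0.9,"grip":1},
    {"rx":0,"ry":0,"rz":0,"dx":0,"dy":0,"dz":-0.9,"grip":1}
  ]
}}

```text
clock: 5.7
position: [523.5, 230.2, 351.2]
orientation: [0.098, 0.995, 0.0, 0.0]
ft_force: [0.9, -0.2, 0.3]
opening: 0.0
gripper_force: 0.0
```

Call:
{"api": "carry_out", "payload": {
  "plan": [
    {"rx":0,"ry":0,"rz":0,"dx":0,"dy":0,"dz":-0.9,"grip":1},
    {"rx":0,"ry":0,"rz":0,"dx":0,"dy":0,"dz":-0.9,"grip":1},
    {"rx":0,"ry":0,"rz":0,"dx":0,"dy":0,"dz":0,"grip":1},
    {"rx":0,"ry":0,"rz":0,"dx":0,"dy":0,"dz":0,"grip":1},
    {"rx":0,"ry":0,"rz":0,"dx":0,"dy":0,"dz":0,"grip":1}
  ]
}}

```text
clock: 6.2
position: [523.4, 230.4, 403.3]
orientation: [0.098, 0.995, -0.0, -0.0]
ft_force: [-0.0, -0.3, 0.3]
opening: 0.0
gripper_force: 0.0
```

Run:
```python
from h import *
s=manip.observe();print(s['clock'],s['position'],s['ft_force'])
w=manip.capture("wrist")[:,:,::-1];c=manip.capture("scene")[:,:,::-1][100:384,80:360]
cv2.imwrite("pics/e.png",np.hstack([w,c[:,:]]) if w.shape[0]==c.shape[0] else np.hstack([cv2.resize(w,(400,300)),cv2.resize(c,(296,300))]))
```

```text
6.2 [523.37257015 230.35815703 403.26181575] [-0.02084902 -0.27839235  0.33749335]
```

View pics/e.png

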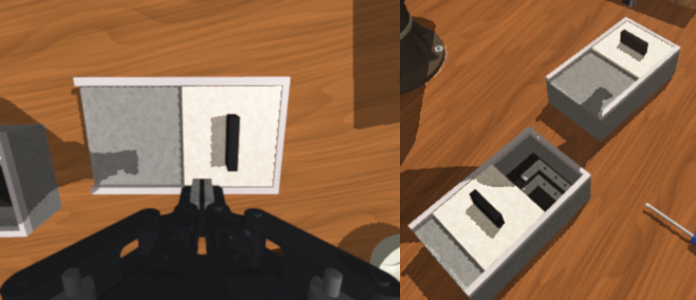

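The wrist view shows the hatch plate flush against the frame at column 281, with no gap. The other hatch is still open as before, and the robot is clear of everything.

```bash
python3 -c "
from rig import manip
print(manip.close_job())"
```

```text
the job is handed in; nothing more can be done
None
```

The hatch of the clamp case is pushed fully shut against its frame, the bracket case's hatch was left open as it was, and the job was handed in at about 6.3 s with the arm clear of everything.

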